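Lock the pull-out shelf with its blind bolt

TASK

Lock the small white rack: lift the yellow-handled bolt out of its blue rest, reach it under the overhanging front lip of the rack's shelf and, pressing lightly, feel along the hidden face for its one slot; then push the bolt fully home, until its collar sits on the face, and let go. Be gentle: do not force the bolt against the rack, and leave the jar, the tape ring and the little blue bin where they are.

Things in the scene. Friction and masses are not known exactly. Their poses are not given: they have to be found in the camera images.
- rack: White steel bench rack, fixed, with a blue bin on its shelf. Origin on the bench directly under the middle of the hidden face; x points level into the rack (away from the robot), y left along the face, z up. The face is the plane x = 0, dark smooth steel, z 91.5 to 120 mm, rigid. The blue bin begins 45 mm behind the face and reaches z = 195 mm.
- rack_face (a point): Middle of the hidden face, 100 mm above the bench; axes as the rack. The face's one slot is 15 mm wide, 17 mm high, 46 mm deep, sharp-edged, its axis along the rack's x, its centre exactly at this height. Where it lies along y is not measured and differs each time: its centre is anywhere from 35 mm left to 35 mm right of this point.
- rack_lip (a point): Middle of the front lower edge of the shelf's lip, 45 mm out (-x) from the face, z = 120 mm; the shelf is 20 mm thick and 380 mm wide. A level sill reaches equally far out below, its top at z = 91.5 mm, flush with the slot's floor; cheeks close the mouth 85 mm to either side, so the face is reached only from -x, between lip and sill.
- bolt: Loose bolt, 0.14 to 0.28 kg: square steel bar 12 x 12 mm with rounded nose, along its x (nose at x = 125 mm, axis at z = 6), and at the rear an upright yellow handle plate, 30 mm along x, 14 thick along y, 62 tall. Origin: bar's underside below the handle's middle; z up. Collar 28 wide, z 0 to 18, x 77 to 85 mm: fully home, its front meets the face and 40 mm of bar are in the slot.
- bolt_tip (a point): The extreme point of the bolt's nose, on the bar's axis, 125 mm ahead of the handle's middle and 6 mm above the bar's underside.
- bolt_grip (a point): Middle of the yellow handle's upper part, 45 mm above the bar's underside: a good place to grip, across the 14 mm thickness (along the bolt's y).
- rest: Fixed blue rest in which the bolt starts, upright: slab 170 x 60 mm, 10 mm high (x = -40 to 130 mm), with two pairs of low guides 17 mm apart, tops 20 mm above the bench, beside handle and nose. Origin on the bench under the handle; x along the bolt, nose at +x. The bar's underside lies 10 mm above the bench; lift the bolt straight up.
- jar: Loose jar, 56 mm across, 70 mm tall, red cap; origin at its underside. A bystander.
- tape: Loose ring of brown tape, 90 mm across, 30 mm tall; origin at its underside. A bystander.
- binlet: Loose little blue open bin, 120 x 90 x 50 mm; origin at its underside. A bystander.
There are look-alikes about, which are no part of the job. Of the things that look like the bolt, the largest one is meant.

How it is judged:
On the way, in this order (a step that is already met when the one before it is completed fails the run):
1. the bolt is lifted at least 20 mm out of its rest (height (world z) of bolt above 0.03 m), for 0.1 s.
2. the nose is in the slot, at least 12 mm behind the face (x of bolt_tip in the frame of rack_face above 0.012 m), for 0.1 s.
At the end, for the whole second after the job is handed in: Bolt let go and still (under 0.02 m/s) in the slot: nose at least 35.5 mm behind the face (collar within 4.5 mm of it), within 9 mm of slot height and 45 mm of the face's middle, in line with the rack's x within 0.2 rad; jar, tape ring and little bin within 30 mm of their starts (x of bolt_tip in the frame of rack_face between 0.0355 and 0.045 m and y of bolt_tip in the frame of rack_face between -0.045 and 0.045 m and z of bolt_tip in the frame of rack_face between -0.009 and 0.009 m and angle between the x axis of bolt and the x axis of rack, either way round below 0.2 rad and linear speed of bolt below 0.02 m/s and distance of each of jar, tape, binlet from where it was at the start of the episode below 0.03 m); the robot touches nothing.
It fails at once if the held bolt is forced against the rack with more than 40 N (contact force between bolt and rack above 40 N and contact force between bolt and the fingers above 0.5 N).
It fails at once if the robot pushes on the rack itself with more than 30 N (contact force between any of the arm, the fingers and rack above 30 N).
It fails at once if a bystander is moved more than 30 mm (distance of any of jar, tape, binlet from where it was at the start of the episode above 0.03 m).
It also fails if it takes over 72 s, if anything falls off the work surface, if the arm or the gripper's body presses on something with over 40 N, if the wrist force passes 120 N, or if a joint passes its speed limit or range.

ROBOT

A 6-joint arm with a two-finger parallel gripper is mounted at the origin on the work surface. World frame = base frame: x ahead of the robot, y to its left, z up, the work surface at z = 0. Lengths are in m, angles in rad, forces in N, time in s.
With the tool pointing down it reaches from about 0.25 to 0.8 m from the base axis. Payload 3.9 kg.
Tool frame: the origin (TCP) lies at the very end of the fingers, on their centre line; the grasp point (between the pads) lies bot.grasp_offset behind it (bot.grasp_offset is the distance from the TCP to the grasp point, in m); z points along the fingers, y is the direction in which the jaws open and shut (so a half turn about z gives the same grasp; the last joint's range is limited). The gripper opens to 85 mm and grips with 20 to 120 N. Pads are 22 mm wide; open, the fingers measure 114 mm over their backs; the gripper's body (76 mm by 85 mm) begins 54 mm behind the grasp point. The pads swing forward as they close: fully open they stand 13 mm farther back than shut.
Start: joints at [1.224, 0.26, -0.138, 1.173, 0, 1.571], TCP at [0.178, 0.494, 0.231] pointing down, gripper open.
Joint ranges: [-2.78, 2.78], [-0.83, 1.72], [-1.28, 1.37], [-1.9, 2.12], [-1.57, 1.48], [-3.14, 3.14]. Speed limits (rad/s): [2.57, 2.57, 3.14, 3.14, 3.14, 3.14].

INTERFACE

Orientations are given as a unit quaternion [x, y, z, w].
In Python, from bench import bot gives the robot as it stands.
- The arm moves only by the tool play_rows, never from a script. Its argument "series" is a list of rows, each a list of 3 entries, a list of its own where there are three numbers: the shift along the tool's x, y, z in mm, then the turn, a rotation vector about the tool's x, y, z in rad, then the closure, from 0 (fully open) to 1 (shut). In form: [[[dx, dy, dz], [rx, ry, rz], gripper], ...]. A call has 1 to 12 rows; each row shifts and turns the commanded pose from where the row before left it, along the tool's axes as they then stand; what a row does not reach is not made up. A row lasts 1/12 s, in which the tool goes at most 41.7 mm and 7.16 degrees, less where a joint would pass 70% of its speed; a pose out of reach is approached as far as the arm can. A call is refused whole if a number of a shift passes 41.7 or a number of a turn 0.125, either way. A call with a gripper value outside its range is refused whole. The fingers move at their own pace and stop on an object; "newtons" is the grip in N (left out, the last holds). Time passes only in rows, so rows that do not move let the fingers close. It gives the time, the measured TCP pose, the force and the opening at its end, in the units of the state.
- bot.get_obs(): the state, without advancing time (a new reading comes with each control period).
- bot.capture(name): name is "side" or "top" or "wrist"; returns the picture (420x560x3 uint8, red, green, blue); there is no depth.
- bot.camera_params(name): a dict with "K" (3x3 intrinsics, pixels), "dist" ([k1, k2, p1, p2, k3] as OpenCV has them; the pictures are not rectified), "rvec" (rotation vector, rad) and "tvec" (3), from world to camera coordinates, as OpenCV has them. Camera axes: x right, y down, z forward; pixel columns grow to the right and rows downward; lengths in m; the calibration is good to about 2 mm. A picture is of the moment at which its call begins: read the wrist's pose just before it. camera_params takes no time and is no camera call; for the wrist camera it gives the pose at the moment of the call.
- bot.sign_off(): hands the job in, once; it reports no verdict.
The state is a dict: "time": time; "joints": joint angles; "dq": joint speeds; "joint_efforts": joint torques, N m; "tcp_pos": TCP position; "orientation": TCP orientation; "contact_force": force on the tool from outside, world axes, zero at the start; "moment": the same for the moment, N m; "grip_width": opening from 0.0 (shut) to 1.0 (fully open).
Only numpy, scipy, OpenCV 4.12 (cv2) and the standard library are available. Lean on these libraries where they do the work, as an engineer would, in place of code of your own. Each camera call takes 0.05 s, during which the arm holds its last target. There are 200 camera calls.

## Working session

There is one attempt and no reset: what is moved stays moved. The work goes in short steps, Python scripts to look and compute and a tool call to move; the robot and the scene stay as the last step left them, time stands still between calls to the robot, and variables do not carry over. Pictures are saved under pics/ and viewed, about 8 in all and at most 12, crops included, and the job is handed in when it is done.

Besides the shell and the picture viewer there is one more tool, called by a JSON object that holds its "fn" and its "kwargs". play_rows: Moves the arm, as the interface text tells. Its arguments: {"type":"object","properties":{"series":{"type":"array"},"newtons":{"type":"number"}},"required":["series"]}

```bash
mkdir -p pics; ls; python3 - <<'E'
from bench import bot
import cv2
for n in("top","side"):
    im=bot.capture(n); cv2.imwrite(f"pics/{n}0.png",im[:,:,::-1])
    print(n,bot.camera_params(n))
o=bot.get_obs();print(o,bot.grasp_offset)
E
```

```text
pics
top {'K': array([[504.49960542,   0.        , 286.52196947],
       [  0.        , 504.49960542, 206.59638484],
       [  0.        ,   0.        ,   1.        ]]), 'dist': array([-0.10171454,  0.        ,  0.        ,  0.        ,  0.        ]), 'rvec': array([ 2.12064241, -2.15661135,  0.1932836 ]), 'tvec': array([-0.01099937,  0.48947779,  1.61013383])}
side {'K': array([[437.24378725,   0.        , 284.18683415],
       [  0.        , 437.24378725, 208.60962165],
       [  0.        ,   0.        ,   1.        ]]), 'dist': array([-0.03520872,  0.        ,  0.        ,  0.        ,  0.        ]), 'rvec': array([ 0.3296946 , -2.68964223,  1.39045915]), 'tvec': array([0.45709918, 0.16449202, 1.17838026])}
{'time': 0.1, 'joints': array([ 1.22400558e+00,  2.60636441e-01, -1.39206931e-01,  1.17270674e+00,
       -3.16525659e-05,  1.57081206e+00]), 'dq': array([ 0.00074528, -0.00163918,  0.00348598,  0.00104436, -0.0005661 ,
        0.00056175]), 'joint_efforts': array([ 6.58284607e-04, -4.06508303e+01,  2.54527116e+01,  1.01301796e-02,
        7.13479903e-05, -5.47742587e-06]), 'tcp_pos': array([0.17824435, 0.49318098, 0.23055117]), 'orientation': array([ 1.72535465e-01,  9.85002916e-01, -8.66476710e-04, -1.35692903e-04]), 'contact_force': array([0.29006237, 0.08872715, 0.01577956]), 'moment': array([0.01747601, 0.01304412, 0.01815678]), 'grip_width': 0.9976811205758024} 0.0187
```

View pics/top0.png

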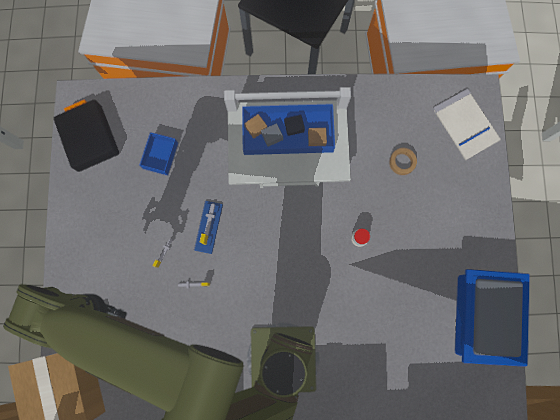

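View pics/side0.png

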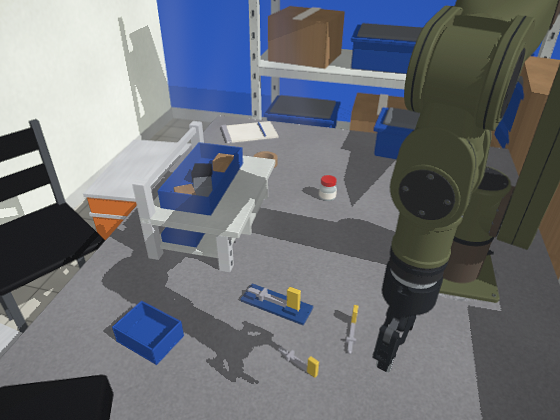

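The top view shows three bolt-like things: one in the blue rest (208,225), a small loose one (163,250) and a small loose one (195,283). I choose the one in the rest, since it is the largest and lies in the blue rest. The rack is at (290,140). Next are close crops of the bolt and the rack's front.

```bash
python3 - <<'E'
import cv2,numpy as np
t=cv2.imread("pics/top0.png")
a=cv2.resize(t[190:260,180:240],None,fx=8,fy=8,interpolation=cv2.INTER_CUBIC) # 480x560
cv2.imwrite("pics/c1.png",a)
b=cv2.resize(t[80:195,215:365],None,fx=5,fy=5,interpolation=cv2.INTER_CUBIC)
cv2.imwrite("pics/c2.png",b)
E
cat > h.py <<'E'
import numpy as np,cv2
from bench import bot
from scipy.spatial.transform import Rotation as R
def ray(cam,uv,z,P=None):
    p=P or bot.camera_params(cam)
    M=cv2.Rodrigues(p["rvec"])[0];c=-M.T@p["tvec"]
    q=cv2.undistortPoints(np.array([[uv]],float),p["K"],p["dist"])[0,0]
    d=M.T@np.array([*q,1.]);return c+d*(z-c[2])/d[2]
def proj(cam,X,P=None):
    p=P or bot.camera_params(cam)
    return cv2.projectPoints(np.atleast_2d(np.array(X,float)),p["rvec"],p["tvec"],p["K"],p["dist"])[0][:,0]
E
```

```text
(no output)
```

View pics/c1.png

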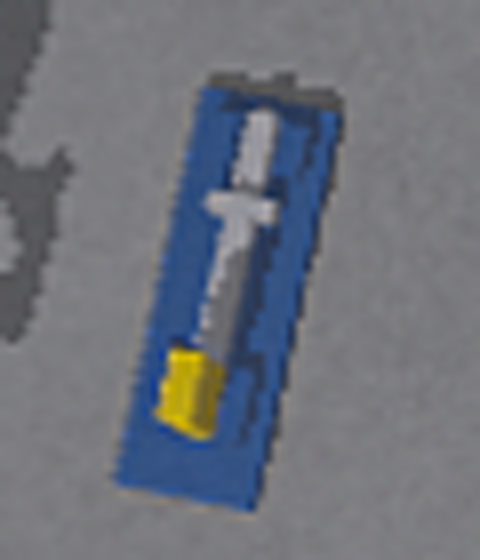

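View pics/c2.png

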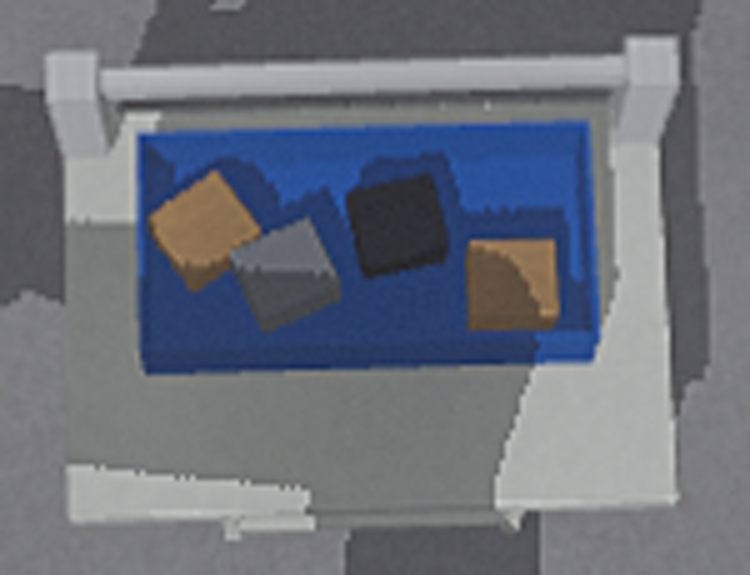

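The crops confirm the bolt in its rest: yellow handle top at about (188,393), nose at (262,112) in the crop, collar at (240,207). The rack's front lip runs from (70,520) to (677,502) in its crop. Now I convert these to positions.

```bash
python3 - <<'E'
from h import *
f=lambda x,y,s,ox,oy:((x+.5)/s-.5+ox,(y+.5)/s-.5+oy)
P=lambda x,y,z:ray("top",f(x,y,8,180,190),z)
c=[P(x,y,.010) for x,y in[(206,86),(342,106),(255,510),(115,485)]]
for q in c:print("slab",q.round(4))
F=(c[0]+c[1])/2;B=(c[2]+c[3])/2
d=F-B;print("len",np.linalg.norm(d),"w",np.linalg.norm(c[0]-c[1]),np.linalg.norm(c[2]-c[3]),"yaw",np.arctan2(d[1],d[0]))
u=d/np.linalg.norm(d);m=(F+B)/2;print("rest origin",m-u*.045)
print("nose",P(262,112,.016),"collar",P(240,207,.028),"handle top",P(181,390,.072))
Q=lambda x,y,z:ray("top",f(x,y,5,215,80),z)
l=Q(70,519,.14);r=Q(677,501,.14);e=l-r
print("lip",l,r,np.linalg.norm(e),"yaw",np.arctan2(-e[0],e[1]),"mid",(l+r)/2)
print("bin",[Q(*p,.195).round(4) for p in[(145,374),(597,360)]])
for n,uv in(("jar",(362,237)),("tape",(403,161)),("binlet",(159,154))):print(n,ray("top",uv,.05))
s=(proj("side",[*l[:2],.14])[0],proj("side",[*r[:2],.14])[0]);print("side lip",s, "side handle top",proj("side",[*(m-u*.045)[:2],.072]))
E
```

```text
slab [0.5202 0.2518 0.01  ]
slab [0.5108 0.1947 0.01  ]
slab [0.3426 0.2301 0.01  ]
slab [0.3537 0.2881 0.01  ]
len 0.17116272163732563 w 0.05784456116513901 0.05898177451871516 yaw -0.21101711101556445
rest origin [0.3878434  0.25060408 0.01      ]
nose [0.50773837 0.22738963 0.016     ] collar [0.46601588 0.23456825 0.028     ] handle top [0.38591317 0.25140467 0.072     ]
lip [0.54827445 0.16038593 0.14      ] [ 0.55393052 -0.21705336  0.14      ] 0.37748166749507756 yaw 0.014984279389822823 mid [ 0.55110248 -0.02833371  0.14      ]
bin [array([0.6251, 0.1096, 0.195 ]), array([ 0.6299, -0.1641,  0.195 ])]
jar [ 0.38405839 -0.26164738  0.05      ]
tape [ 0.63589317 -0.41050255  0.05      ]
binlet [0.67231975 0.40268917 0.05      ]
side lip (array([238.67002956, 232.99930087]), array([275.10996306, 159.92140662])) side handle top [[293.86744922 290.57149995]]
```

```bash
cat >> h.py <<'E'
def goal(p,yaw,o=None):
    """rotate first (tool rotvec), then shift in mm in the turned tool frame; tool x = -(cos yaw, sin yaw), z down"""
    o=o or bot.get_obs();c,s=np.cos(yaw),np.sin(yaw)
    G=np.array([[-c,-s,0],[-s,c,0],[0,0,-1.]]).T.T
    G=np.column_stack([[-c,-s,0],[-s,c,0],[0,0,-1]])
    A=R.from_quat(o["orientation"]).as_matrix()
    print("rot",R.from_matrix(A.T@G).as_rotvec().round(4),"shift mm",(G.T@(np.array(p)-o["tcp_pos"])*1e3).round(1),"det",np.linalg.det(G).round(2))
E
python3 -c "
from h import *
goal([.387,.2515,.14],-.211)
p=bot.camera_params('top');M=cv2.Rodrigues(p['rvec'])[0];print(-M.T@p['tvec'])
"
```

```text
rot [-1.800e-03 -1.000e-04 -1.358e-01] shift mm [-254.7 -192.6   90.6] det 1.0
[0.21228259 0.00237984 1.66948222]
```

{"fn": "play_rows", "kwargs": {"series": [[[0,0,0],[0,0,-0.068],0],[[0,0,0],[0,0,-0.068],0],[[-28.3,-21.4,10],[0,0,0],0],[[-28.3,-21.4,10],[0,0,0],0],[[-28.3,-21.4,10],[0,0,0],0],[[-28.3,-21.4,10],[0,0,0],0],[[-28.3,-21.4,10],[0,0,0],0],[[-28.3,-21.4,10],[0,0,0],0],[[-28.3,-21.4,10],[0,0,0],0],[[-28.3,-21.4,10],[0,0,0],0],[[-28.3,-21.4,10],[0,0,0],0],[[0,0,0],[0,0,0],0]], "newtons": 40}}

```text
time: 1.1
tcp_pos: [0.3892, 0.2472, 0.1394]
orientation: [0.109, 0.994, -0.002, -0.0]
contact_force: [-1.1, -0.0, 0.2]
grip_width: 1.0
```

```bash
python3 - <<'E'
from h import *
P=bot.camera_params("wrist");o=bot.get_obs();im=bot.capture("wrist")
cv2.imwrite("pics/w1.png",im[:,:,::-1])
print(o["time"],o["tcp_pos"],o["contact_force"]);goal([.387,.2515,.036],-.211,o)
import pickle;pickle.dump((P,o),open("w1.pkl","wb"))
print(proj("wrist",[[.387,.2515,.072],[.5093,.2253,.016]],P))
E
```

```text
1.1 [0.38919534 0.247194   0.13936699] [-1.07353252 -0.02050699  0.20511968]
rot [-0.0043 -0.     -0.0068] shift mm [  3.    3.8 103.4] det 1.0
[[288.33939639 220.44669614]
 [287.94325985 319.06798151]]
```

View pics/w1.png

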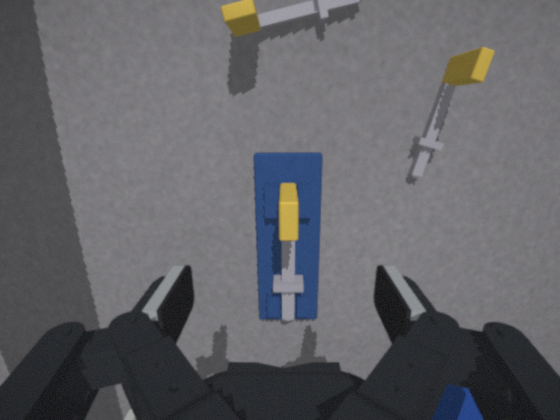

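The wrist view shows the bolt straight in line: handle top face about (288,225), nose (288,319), against a prediction of (288,220) and (288,319). I go down and grip.

{"fn": "play_rows", "kwargs": {"series": [[[0.6,3.8,17],[-0.004,0,-0.007],0],[[0,0,17],[0,0,0],0],[[0,0,17],[0,0,0],0],[[0,0,17],[0,0,0],0],[[0,0,17],[0,0,0],0.3],[[0,0,12],[0,0,0],0.5],[[0,0,6],[0,0,0],0.6],[[0,0,0],[0,0,0],1],[[0,0,0],[0,0,0],1],[[0,0,0],[0,0,0],1],[[0,0,0],[0,0,0],1],[[0,0,0],[0,0,0],1]], "newtons": 40}}

```text
time: 2.15
tcp_pos: [0.3862, 0.2531, 0.0382]
orientation: [0.102, 0.995, -0.001, -0.0]
contact_force: [-0.5, -7.4, -0.3]
grip_width: 0.157
```

{"fn": "play_rows", "kwargs": {"series": [[[0,0,0],[0,0,0],1],[[0,0,0],[0,0,0],1],[[0,0,0],[0,0,0],1]]}}

```text
time: 2.4
tcp_pos: [0.3862, 0.2531, 0.0382]
orientation: [0.102, 0.995, -0.001, -0.0]
contact_force: [-0.9, -7.2, -1.4]
grip_width: 0.159
```

{"fn": "play_rows", "kwargs": {"series": [[[0,-1.2,0],[0,0,0],1],[[0,0,-4],[0,0,0],1],[[0,0,-10],[0,0,0],1],[[0,0,-16],[0,0,0],1],[[0,0,-16],[0,0,0],1],[[0,0,-16],[0,0,0],1],[[0,0,-16],[0,0,0],1],[[0,0,-6],[0,0,0],1],[[0,0,0],[0,0,0],1],[[0,0,0],[0,0,0],1],[[0,0,0],[0,0,0],1]]}}

```text
time: 3.32
tcp_pos: [0.3867, 0.2547, 0.1217]
orientation: [0.102, 0.995, 0.002, -0.0]
contact_force: [0.1, -0.6, -1.9]
grip_width: 0.157
```

```bash
python3 - <<'E'
from h import *
import pickle
P=bot.camera_params("wrist");o=bot.get_obs();im=bot.capture("wrist")
im2=bot.capture("side")
cr=cv2.resize(im[150:350,190:390],(560,560),interpolation=cv2.INTER_CUBIC)
p=proj("side",o["tcp_pos"])[0].astype(int);print("side tcp",p)
x0=max(p[0]-80,0);y0=p[1]-60
print(x0,y0)
cv2.imwrite("pics/s1.png",cv2.resize(im2[y0:y0+110,x0:x0+150],None,fx=5,fy=5,interpolation=cv2.INTER_CUBIC)[:,:,::-1])
cv2.imwrite("pics/w2.png",im[:,:,::-1])
print(o["tcp_pos"],o["orientation"],o["contact_force"],o["moment"],o["grip_width"])
u=np.array([np.cos(-.211),np.sin(-.211),0])
b=o["tcp_pos"]-[0,0,.0263]  # bolt origin estimate
print("nose pred w,side",proj("wrist",b+u*.125+[0,0,.006],P),proj("side",[b+u*.125+[0,0,.006]]))
E
```

```text
side tcp [294 276]
214 216
[0.38669374 0.25465964 0.12167861] [ 1.01673995e-01  9.94816060e-01  1.83039164e-03 -2.36322105e-04] [ 0.06061584 -0.55249345 -1.90165925] [0.03731849 0.08722815 0.02228693] 0.15686833553971896
nose pred w,side [[281.30382973 415.10716387]] [[246.18096689 265.86234938]]
```

View pics/s1.png

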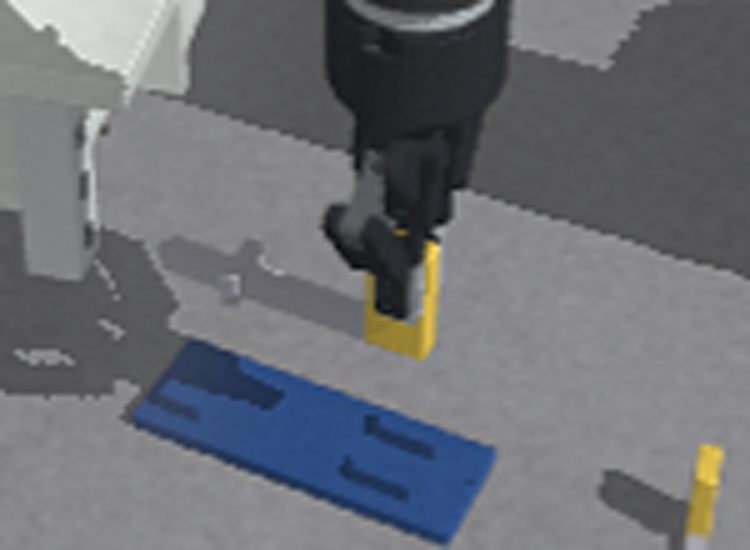

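The bolt is held level. Its nose shows at (163,250) in the crop, exactly where predicted. The rest is empty and nothing slipped. Now I align it and move in front of the lip, at the left end of the search range.

```bash
python3 -c "
from h import *
goal([.4135,.0057,.1222],.015)"
```

```text
rot [ 0.003  -0.0011 -0.2187] shift mm [ -23.3 -249.1   -0.8] det 1.0
```

{"fn": "play_rows", "kwargs": {"series": [[[0,0,0],[0.003,-0.001,-0.11],1],[[0,0,0],[0,0,-0.109],1],[[-2.9,-31,0],[0,0,0],1],[[-2.9,-31,0],[0,0,0],1],[[-2.9,-31,0],[0,0,0],1],[[-2.9,-31,0],[0,0,0],1],[[-2.9,-31,0],[0,0,0],1],[[-2.9,-31,0],[0,0,0],1],[[-2.9,-31,0],[0,0,0],1],[[-2.9,-31,0],[0,0,0],1],[[0,0,0],[0,0,0],1],[[0,0,0],[0,0,0],1]]}}

```text
time: 4.42
tcp_pos: [0.4137, 0.006, 0.1215]
orientation: [-0.006, 1.0, 0.001, -0.0]
contact_force: [-0.5, 0.4, -0.9]
grip_width: 0.157
```

```bash
python3 - <<'E'
from h import *
o=bot.get_obs();im=bot.capture("top");im2=bot.capture("side")
print(o["tcp_pos"],o["orientation"],o["contact_force"])
goal([.4135,.0057,.1222],.015,o)
A=R.from_quat(o["orientation"]).as_matrix();u=-A[:,0];n=o["tcp_pos"]+.125*u-[0,0,.0222]
print("nose",n,"top",proj("top",n),"side",proj("side",n))
a=cv2.resize(im[150:250,250:320],None,fx=5.6,fy=5.6,interpolation=cv2.INTER_CUBIC)
b=cv2.resize(im2[150:250,205:275],None,fx=5.6,fy=5.6,interpolation=cv2.INTER_CUBIC)
cv2.imwrite("pics/m1.png",np.hstack([a,b])[:,:,::-1])
E
```

```text
[0.41367034 0.00596073 0.12148614] [-5.70781752e-03  9.99983534e-01  5.92750598e-04 -3.34899195e-05] [-0.46538116  0.39378694 -0.87907739]
rot [ 0.0012 -0.0001 -0.0036] shift mm [ 0.2 -0.3 -0.7] det 1.0
nose [0.53866219 0.00738767 0.09927861] top [[278.05704622 188.33256099]] side [[260.11245879 211.68445118]]
```

View pics/m1.png

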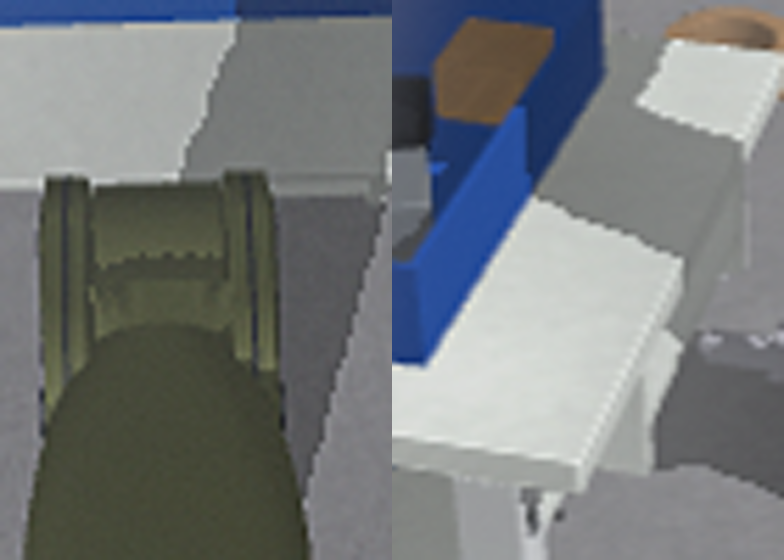

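The arm hides the bolt from above. In the side crop the predicted nose position (about 700,345) is in free space before the lip. The height follows from the arm's own kinematics (underside about 93.5 mm). I advance under the lip.

{"fn": "play_rows", "kwargs": {"series": [[[0,0,-0.7],[0.001,0,-0.003],1],[[-6,0,0],[0,0,0],1],[[-6,0,0],[0,0,0],1],[[-6,0,0],[0,0,0],1],[[-6,0,0],[0,0,0],1],[[-6,0,0],[0,0,0],1],[[-6,0,0],[0,0,0],1],[[-6,0,0],[0,0,0],1],[[-4,0,0],[0,0,0],1],[[0,0,0],[0,0,0],1],[[0,0,0],[0,0,0],1]]}}

```text
time: 5.43
tcp_pos: [0.4602, 0.0079, 0.1228]
orientation: [-0.009, 1.0, -0.0, 0.0]
contact_force: [-1.0, -0.2, -1.8]
grip_width: 0.158
```

{"fn": "play_rows", "kwargs": {"series": [[[-1,0,0],[0,0,0],1],[[-1,0,0],[0,0,0],1],[[-1,0,0],[0,0,0],1],[[-1,0,0],[0,0,0],1],[[0,0,0],[0,0,0],1],[[0,0,0],[0,0,0],1]]}}

```text
time: 5.93
tcp_pos: [0.4641, 0.0081, 0.1229]
orientation: [-0.009, 1.0, -0.0, 0.001]
contact_force: [-0.1, -0.7, -1.3]
grip_width: 0.156
```

{"fn": "play_rows", "kwargs": {"series": [[[-1,0,0],[0,0,0],1],[[-1,0,0],[0,0,0],1],[[-1,0,0],[0,0,0],1],[[0,0,0],[0,0,0],1],[[0,0,0],[0,0,0],1]]}}

```text
time: 6.35
tcp_pos: [0.4672, 0.0081, 0.1229]
orientation: [-0.009, 1.0, -0.0, 0.001]
contact_force: [-0.7, 0.1, -0.9]
grip_width: 0.155
```

{"fn": "play_rows", "kwargs": {"series": [[[-1,0,0],[0,0,0],1],[[-1,0,0],[0,0,0],1],[[-1,0,0],[0,0,0],1],[[0,0,0],[0,0,0],1],[[0,0,0],[0,0,0],1]]}}

```text
time: 6.77
tcp_pos: [0.4696, 0.0082, 0.1227]
orientation: [-0.009, 1.0, -0.0, 0.0]
contact_force: [-1.0, 0.3, -1.5]
grip_width: 0.157
```

{"fn": "play_rows", "kwargs": {"series": [[[-1,0,0],[0,0,0],1],[[-1,0,0],[0,0,0],1],[[0,0,0],[0,0,0],1],[[0,0,0],[0,0,0],1]]}}

```text
time: 7.1
tcp_pos: [0.4698, 0.0082, 0.1226]
orientation: [-0.009, 1.0, -0.0, -0.001]
contact_force: [-6.5, 0.3, 1.9]
grip_width: 0.158
```

Contact at TCP x = 0.4697 and 6 N, so the arm is soft (about 3 N/mm). Now I feel along the face to the right.

{"fn": "play_rows", "kwargs": {"series": [[[0,-1,0],[0,0,0],1],[[0,-1,0],[0,0,0],1],[[0,-1,0],[0,0,0],1],[[0,-1,0],[0,0,0],1],[[0,-1,0],[0,0,0],1],[[0,-1,0],[0,0,0],1],[[0,-1,0],[0,0,0],1],[[0,-1,0],[0,0,0],1],[[0,0,0],[0,0,0],1]]}}

```text
time: 7.85
tcp_pos: [0.4701, 0.0009, 0.1222]
orientation: [-0.01, 1.0, 0.001, -0.001]
contact_force: [-4.7, 2.0, -0.8]
grip_width: 0.159
```

{"fn": "play_rows", "kwargs": {"series": [[[0,-1,0],[0,0,0],1],[[0,-1,0],[0,0,0],1],[[0,-1,0],[0,0,0],1],[[0,-1,0],[0,0,0],1],[[0,-1,0],[0,0,0],1],[[0,-1,0],[0,0,0],1],[[0,0,0],[0,0,0],1]]}}

```text
time: 8.43
tcp_pos: [0.4702, -0.0051, 0.1222]
orientation: [-0.01, 1.0, 0.001, -0.001]
contact_force: [-4.7, 2.4, -0.6]
grip_width: 0.162
```

{"fn": "play_rows", "kwargs": {"series": [[[0,-1,0],[0,0,0],1],[[0,-1,0],[0,0,0],1],[[0,-1,0],[0,0,0],1],[[0,-1,0],[0,0,0],1],[[0,-1,0],[0,0,0],1],[[0,-1,0],[0,0,0],1],[[0,0,0],[0,0,0],1]]}}

```text
time: 9.02
tcp_pos: [0.4703, -0.011, 0.1222]
orientation: [-0.01, 1.0, 0.001, -0.001]
contact_force: [-3.7, 2.2, -1.9]
grip_width: 0.16
```

{"fn": "play_rows", "kwargs": {"series": [[[-0.5,-1,0],[0,0,0],1],[[0,-1,0],[0,0,0],1],[[0,-1,0],[0,0,0],1],[[0,-1,0],[0,0,0],1],[[0,-1,0],[0,0,0],1],[[0,-1,0],[0,0,0],1],[[0,0,0],[0,0,0],1]]}}

```text
time: 9.6
tcp_pos: [0.4705, -0.0168, 0.122]
orientation: [-0.01, 1.0, 0.001, -0.002]
contact_force: [-5.0, 3.0, -2.0]
grip_width: 0.16
```

{"fn": "play_rows", "kwargs": {"series": [[[0,-1,0],[0,0,0],1],[[0,-1,0],[0,0,0],1],[[0,-1,0],[0,0,0],1],[[0,-1,0],[0,0,0],1],[[0,-1,0],[0,0,0],1],[[0,-1,0],[0,0,0],1],[[0,0,0],[0,0,0],1]]}}

```text
time: 10.18
tcp_pos: [0.4706, -0.0228, 0.122]
orientation: [-0.01, 1.0, 0.001, -0.002]
contact_force: [-6.0, 2.4, -0.9]
grip_width: 0.159
```

{"fn": "play_rows", "kwargs": {"series": [[[0,-1,0],[0,0,0],1],[[0,-1,0],[0,0,0],1],[[0,-1,0],[0,0,0],1],[[0,-1,0],[0,0,0],1],[[0,-1,0],[0,0,0],1],[[0,-1,0],[0,0,0],1],[[0,0,0],[0,0,0],1]]}}

```text
time: 10.77
tcp_pos: [0.4706, -0.0288, 0.122]
orientation: [-0.01, 1.0, 0.001, -0.002]
contact_force: [-5.5, 2.9, -1.9]
grip_width: 0.161
```

{"fn": "play_rows", "kwargs": {"series": [[[0,-1,0],[0,0,0],1],[[0,-1,0],[0,0,0],1],[[0,-1,0],[0,0,0],1],[[0,-1,0],[0,0,0],1],[[0,-1,0],[0,0,0],1],[[0,-1,0],[0,0,0],1],[[0,0,0],[0,0,0],1]]}}

```text
time: 11.35
tcp_pos: [0.4707, -0.0347, 0.122]
orientation: [-0.01, 1.0, 0.001, -0.002]
contact_force: [-4.9, 2.8, -0.6]
grip_width: 0.158
```

{"fn": "play_rows", "kwargs": {"series": [[[0,-1,0],[0,0,0],1],[[0,-1,0],[0,0,0],1],[[0,-1,0],[0,0,0],1],[[0,-1,0],[0,0,0],1],[[0,-1,0],[0,0,0],1],[[0,-1,0],[0,0,0],1],[[0,0,0],[0,0,0],1]]}}

```text
time: 11.93
tcp_pos: [0.4708, -0.0408, 0.122]
orientation: [-0.01, 1.0, 0.001, -0.002]
contact_force: [-6.2, 3.1, -1.2]
grip_width: 0.158
```

{"fn": "play_rows", "kwargs": {"series": [[[0,-1,0],[0,0,0],1],[[0,-1,0],[0,0,0],1],[[0,-1,0],[0,0,0],1],[[0,-1,0],[0,0,0],1],[[0,-1,0],[0,0,0],1],[[0,-1,0],[0,0,0],1],[[0,0,0],[0,0,0],1]]}}

```text
time: 12.52
tcp_pos: [0.4709, -0.0468, 0.122]
orientation: [-0.01, 1.0, 0.001, -0.002]
contact_force: [-5.4, 2.9, -2.5]
grip_width: 0.158
```

{"fn": "play_rows", "kwargs": {"series": [[[0,-1,0],[0,0,0],1],[[0,-1,0],[0,0,0],1],[[0,-1,0],[0,0,0],1],[[0,-1,0],[0,0,0],1],[[0,-1,0],[0,0,0],1],[[0,-1,0],[0,0,0],1],[[0,0,0],[0,0,0],1]]}}

```text
time: 13.1
tcp_pos: [0.471, -0.0528, 0.122]
orientation: [-0.01, 1.0, 0.001, -0.002]
contact_force: [-5.1, 2.0, -2.3]
grip_width: 0.158
```

{"fn": "play_rows", "kwargs": {"series": [[[0,-1,0],[0,0,0],1],[[0,-1,0],[0,0,0],1],[[0,-1,0],[0,0,0],1],[[0,-1,0],[0,0,0],1],[[0,-1,0],[0,0,0],1],[[0,-1,0],[0,0,0],1],[[0,0,0],[0,0,0],1]]}}

```text
time: 13.68
tcp_pos: [0.4754, -0.0602, 0.1235]
orientation: [-0.009, 1.0, -0.0, 0.002]
contact_force: [0.5, -0.8, -0.9]
grip_width: 0.158
```

The nose has dropped in: x jumped +4.4 mm and the force fell to zero at y ≈ -0.060. I push in carefully.

{"fn": "play_rows", "kwargs": {"series": [[[-1.5,0,0],[0,0,0],1],[[-1.5,0,0],[0,0,0],1],[[-1.5,0,0],[0,0,0],1],[[-1.5,0,0],[0,0,0],1],[[0,0,0],[0,0,0],1]]}}

```text
time: 14.1
tcp_pos: [0.4806, -0.06, 0.123]
orientation: [-0.009, 1.0, -0.0, 0.001]
contact_force: [-0.1, -1.9, -1.5]
grip_width: 0.161
```

{"fn": "play_rows", "kwargs": {"series": [[[-2,-0.4,0],[0,0,0],1],[[-2,0,0],[0,0,0],1],[[-2,0,0],[0,0,0],1],[[-2,0,0],[0,0,0],1],[[-2,0,0],[0,0,0],1],[[-2,0,0],[0,0,0],1],[[0,0,0],[0,0,0],1]]}}

```text
time: 14.68
tcp_pos: [0.4924, -0.0599, 0.1229]
orientation: [-0.009, 1.0, -0.0, 0.001]
contact_force: [1.8, -1.8, -2.8]
grip_width: 0.158
```

{"fn": "play_rows", "kwargs": {"series": [[[-2,-0.3,0],[0,0,0],1],[[-2,0,0],[0,0,0],1],[[-2,0,0],[0,0,0],1],[[-2,0,0],[0,0,0],1],[[-2,0,0],[0,0,0],1],[[-2,0,0],[0,0,0],1],[[-2,0,0],[0,0,0],1],[[0,0,0],[0,0,0],1]]}}

```text
time: 15.35
tcp_pos: [0.5066, -0.0598, 0.123]
orientation: [-0.009, 1.0, -0.0, 0.001]
contact_force: [-0.5, -1.4, -2.2]
grip_width: 0.159
```

{"fn": "play_rows", "kwargs": {"series": [[[-1,0,0],[0,0,0],1],[[-1,0,0],[0,0,0],1],[[-1,0,0],[0,0,0],1],[[-1,0,0],[0,0,0],1],[[-1,0,0],[0,0,0],1],[[-1,0,0],[0,0,0],1],[[0,0,0],[0,0,0],1],[[0,0,0],[0,0,0],1]]}}

```text
time: 16.02
tcp_pos: [0.5105, -0.0597, 0.1228]
orientation: [-0.009, 1.0, -0.0, -0.001]
contact_force: [-5.1, -1.5, 2.1]
grip_width: 0.156
```

The collar is on the face: contact at x = 0.5105, against 0.511 expected (40 mm past first contact). I ease the press, lower the bolt onto the sill and let go.

{"fn": "play_rows", "kwargs": {"series": [[[1,0,0.8],[0,0,0],1],[[0,0,0.8],[0,0,0],1],[[0,0,0.8],[0,0,0],1],[[0,0,0.8],[0,0,0],1],[[0,0,0.3],[0,0,0],1],[[0,0,0],[0,0,0],1]]}}

```text
time: 16.52
tcp_pos: [0.5104, -0.0598, 0.1194]
orientation: [-0.009, 1.0, -0.0, 0.0]
contact_force: [-5.2, -1.0, 2.2]
grip_width: 0.16
```

{"fn": "play_rows", "kwargs": {"series": [[[0,0,0],[0,0,0],0.7],[[0,0,0],[0,0,0],0.5],[[0,0,0],[0,0,0],0.4],[[0,0,0],[0,0,0],0.3],[[0,0,0],[0,0,0],0.3],[[0,0,0],[0,0,0],0.3],[[0,0,0],[0,0,0],0.3],[[0,0,0],[0,0,0],0.3]]}}

```text
time: 17.18
tcp_pos: [0.511, -0.0598, 0.1195]
orientation: [-0.009, 1.0, -0.0, 0.001]
contact_force: [-0.6, 1.2, 0.3]
grip_width: 0.702
```

```bash
python3 - <<'E'
from h import *
o=bot.get_obs();im=bot.capture("wrist");im2=bot.capture("side")
print(o["tcp_pos"],o["contact_force"],o["grip_width"])
b=cv2.resize(im2[150:270,205:345],(490,420),interpolation=cv2.INTER_CUBIC)
cv2.imwrite("pics/e1.png",np.hstack([cv2.resize(im,(310,420)),b])[:,:,::-1])
E
```

```text
[ 0.51096646 -0.05975751  0.11949619] [-0.563552    1.18656383  0.25326542] 0.7022959233347147
```

View pics/e1.png

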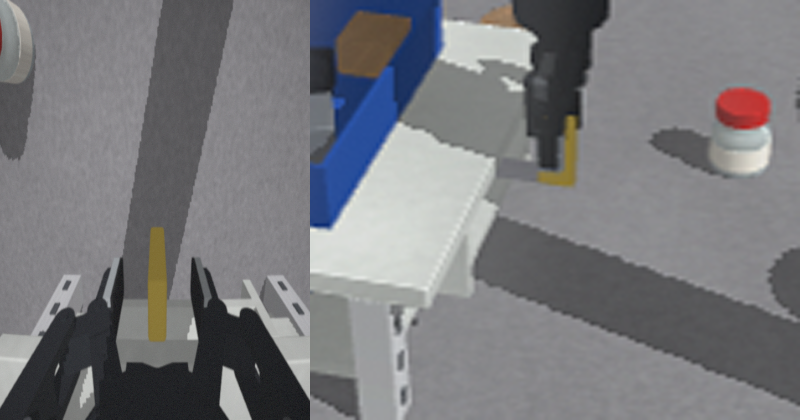

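The bolt stands upright in the rack with its handle (157,280) free between the open fingers, and the jar is untouched. I withdraw straight up and then back.

{"fn": "play_rows", "kwargs": {"series": [[[0,0,-8],[0,0,0],0.2],[[0,0,-20],[0,0,0],0.2],[[0,0,-25],[0,0,0],0.2],[[0,0,-25],[0,0,0],0.2],[[0,0,-25],[0,0,0],0.2],[[20,0,-20],[0,0,0],0.2],[[30,0,0],[0,0,0],0.2],[[30,0,0],[0,0,0],0.2],[[20,0,0],[0,0,0],0.2],[[0,0,0],[0,0,0],0.2],[[0,0,0],[0,0,0],0.2]]}}

```text
time: 18.2
tcp_pos: [0.4102, -0.0616, 0.2433]
orientation: [-0.009, 1.0, -0.0, 0.002]
contact_force: [0.8, 0.3, 0.8]
grip_width: 0.799
```

```bash
python3 - <<'E'
from h import *
P=bot.camera_params("wrist");o=bot.get_obs();im=bot.capture("wrist");im2=bot.capture("side")
print(o["tcp_pos"],o["contact_force"],o["grip_width"])
h=np.array([.5105,-.0598,.0915])
print("pred side handle top/bottom",(proj("side",[h+[0,0,.062],h])-[205,150])*3.5+[310,0],"wrist",proj("wrist",[h+[0,0,.062],h],P)*[310/560,1])
b=cv2.resize(im2[150:270,205:345],(490,420),interpolation=cv2.INTER_CUBIC)
cv2.imwrite("pics/e2.png",np.hstack([cv2.resize(im,(310,420)),b])[:,:,::-1])
E
```

```text
[ 0.41019312 -0.06160885  0.24325561] [0.75660756 0.29718161 0.7715501 ] 0.7989706837933601
pred side handle top/bottom [[558.62487363 119.10146624]
 [558.37851525 182.58470632]] wrist [[156.47392716 321.92709908]
 [156.53476348 284.42714225]]
```

View pics/e2.png

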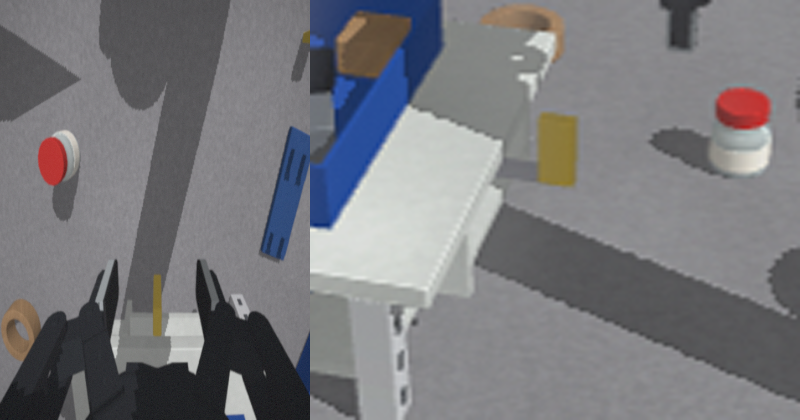

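The handle stands at (558,150), within about 1 px of the prediction for fully home (558,151). The arm is clear, and the jar and tape are in place. I hand in.

```bash
python3 -c "
from bench import bot
print(bot.sign_off())"
```

```text
the job is handed in; nothing more can be done
None
```

The bolt is locked in the rack and let go, and the job was handed in at about 18 s of the 72 s allowed; sign-off reports no verdict.

- **Search:** I lifted the bolt from its rest and felt along the hidden face with about 5 N of press. The nose dropped into the slot about 30 mm right of the face's middle.
- **Fully home:** The collar met the face at TCP x = 0.5105. First contact was at 0.470 to 0.471 along the face, so about 40 mm of bar is in the slot. The highest force I read against the rack was about 7 N, though forces are only read at the end of each move.
- **Final look:** The bolt stands upright in line with the rack, within about 1 px of where it should be when fully home. The arm is clear of everything.
- **Bystanders:** The jar and tape look unmoved. I did not check the little blue bin again at the end, but the arm never went near it.
- **Disagreement:** My first camera estimate put the face 4 mm too far back (0.599 against 0.595 felt). I went by the felt value.

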